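# Shut the tin and stack the cartons on it

### The job

Clear the counter: press the hinged lid of the aluminium tin fully shut so that it lies level, then set the larger carton on the middle of the lid and the smaller carton on the middle of the larger one. The column must be square: both cartons upright and centred, their long sides running the same way as the long side of the tin. Set the cartons down without dropping them, and leave the mug, tumblers and saucepan where they stand.

Things in the scene. Friction and masses are not known exactly. Their poses are not given: they have to be found in the camera images.
- tin: Rectangular aluminium storage tin, fixed to the counter, 120 mm deep (its x) by 150 mm wide (its y, the long side) by 90 mm high, open-topped under its hinged lid. Origin: centre of its underside; z up; its -x side faces roughly towards the robot.
- tin_lid (a joint): Angle of the tin's lid in rad: 0 is shut and level; it grows as the lid's -x edge rises. It starts ajar and its stiff hinge keeps it where it is left; a few newtons at the lip move it.
- lid_center (a point): Centre of the lid's flat upper face. The lid is a plain sheet 124 mm by 154 mm, 4 mm thick; shut, its upper face is 94 mm above the counter. Axes move with the lid and match the tin's when it is shut.
- lid_lip (a point): Middle of the lid's free (-x) edge, on its upper face, 122 mm from the hinge.
- lid_hinge (a point): Middle of the hinge line, along the tin's y, at the tin's +x upper edge, 90 mm above the counter.
- carton_large: Closed plain cardboard carton, 60 mm (its x) by 100 mm (its y, long side) by 60 mm high, about 0.3 kg, standing on the counter. Origin: centre of its underside; z up.
- carton_small: Closed plain cardboard carton, 46 mm (its x) by 78 mm (its y, long side) by 48 mm high, about 0.16 kg, standing on the counter. Origin: centre of its underside; z up.
- mug: White ceramic mug, 80 mm across, 92 mm high, handle at its +y; a bystander. Origin: centre of its underside.
- tumbler_a: Clear glass tumbler, 68 mm across, 110 mm high; a bystander. Origin: centre of its underside.
- tumbler_b: Clear glass tumbler like the other; a bystander. Origin: centre of its underside.
- saucepan: Aluminium saucepan, 170 mm across, 85 mm high, black handle reaching 240 mm from its middle towards its -y; a bystander. Origin: centre of its underside.

How it is judged:
On the way, in this order (a step that is already met when the one before it is completed fails the run):
1. the lid is pressed shut and level (value of joint tin_lid below 0.03 rad), for 0.2 s.
2. the larger carton stands square on the shut lid, let go (value of joint tin_lid below 0.03 rad and horizontal distance between carton_large and lid_center below 0.01 m and z of carton_large in the frame of lid_center between -0.004 and 0.004 m and angle between the x axis of carton_large and the x axis of tin, either way round below 0.13 rad and angle between carton_large's own z axis and vertical below 0.05 rad and linear speed of carton_large below 0.02 m/s and angular speed of carton_large below 0.1 rad/s and contact force between the fingers and carton_large below 0.1 N), for 0.2 s.
3. the smaller carton stands square on the larger one, let go (value of joint tin_lid below 0.03 rad and horizontal distance between carton_large and lid_center below 0.01 m and z of carton_large in the frame of lid_center between -0.004 and 0.004 m and angle between the x axis of each of carton_large, carton_small and the x axis of tin, either way round below 0.13 rad and angle between each of carton_large, carton_small's own z axis and vertical below 0.05 rad and horizontal distance between carton_small and carton_large below 0.01 m and z of carton_small in the frame of carton_large between 0.056 and 0.064 m and linear speed of carton_small below 0.02 m/s and angular speed of carton_small below 0.1 rad/s and contact force between the fingers and carton_small below 0.1 N), for 0.2 s.
At the end, for the whole second after the job is handed in: The lid is shut to within 0.03 rad; the larger carton stands on it within 10 mm of the lid's centre and the smaller carton stands on the larger one within 10 mm of its centre; both are upright within 0.05 rad, parallel to the tin (x to x, either way round) within 0.13 rad, at rest and released (all of step 3 and linear speed of carton_large below 0.02 m/s and angular speed of carton_large below 0.1 rad/s and contact force between the fingers and carton_large below 0.1 N); the robot touches nothing.
It fails at once if the mug, a tumbler or the saucepan is moved by more than 20 mm or tipped (distance of any of mug, tumbler_a, tumbler_b, saucepan from where it was at the start of the episode above 0.02 m or angle between any of mug, tumbler_a, tumbler_b, saucepan's own z axis and vertical above 0.3 rad).
It fails at once if a carton is dropped (falls free faster than 0.5 m/s) ((contact force between each of the arm, the fingers and carton_large below 0.05 N and linear speed of carton_large above 0.5 m/s) or (contact force between each of the arm, the fingers and carton_small below 0.05 N and linear speed of carton_small above 0.5 m/s)).
It also fails if it takes over 70 s, if anything falls off the work surface, if the arm or the gripper's body presses on something with over 40 N, if the wrist force passes 120 N, or if a joint passes its speed limit or range.

### The arm

A 6-joint arm with a two-finger parallel gripper is mounted at the origin on the work surface. World frame = base frame: x ahead of the robot, y to its left, z up, the work surface at z = 0. Lengths are in m, angles in rad, forces in N, time in s.
With the tool pointing down it reaches from about 0.2 to 0.875 m from the base axis. Payload 3.4 kg.
Tool frame: the origin (TCP) lies midway between the tips of the shut fingers; the grasp point (between the pads) lies 19 mm behind it; z points along the fingers, y is the line along which they close (so a half turn about z gives the same grasp; the last joint's range is limited). The gripper opens to 94 mm and grips with 3 to 60 N. Pads are 16 mm wide; open, the fingers measure 119 mm over their backs; the gripper's body (75 mm by 177 mm) begins 78 mm behind the grasp point.
Start: joints at [-1.247, 0.276, 1.505, -0, 1.361, -0.121], TCP at [0.247, -0.519, 0.205] pointing down, gripper open.
Joint ranges: [-2.89, 2.89], [-0.75, 2.08], [0.22, 2.7], [-1.18, 4.32], [0.11, 2.71], [-2.7, 2.7]. Speed limits (rad/s): [2.57, 2.57, 3.14, 3.14, 3.14, 3.14].

### API

Orientations are given as [roll, pitch, yaw] about the fixed x, y, z axes, in that order (R = Rz(yaw) Ry(pitch) Rx(roll)).
In Python, from cell import * gives the robot as it stands.
- The arm moves only by the shell command python3 -m handwheel 'ROWS' [FORCE]. ROWS is JSON, a list that holds one entry, the list of rows, each a list of 7 numbers: the closure in counts, from 0 (fully open) to 255 (shut), then the shift along the tool's x, y, z in cm, then the turn, a rotation vector about the tool's x, y, z in degrees. In form: [[[fingers, tx, ty, tz, rx, ry, rz], ...]]. A call has exactly 5 rows; each row shifts and turns the commanded pose from where the row before left it, along the tool's axes as they then stand; what a row does not reach is not made up. A row lasts 1/10 s, in which the tool goes at most 50 mm and 8.59 degrees, less where a joint would pass 70% of its speed; a pose out of reach is approached as far as the arm can. A call is refused whole if a number of a shift passes 5 or a number of a turn 8.59, either way. A call with a gripper value outside its range is refused whole. The fingers move at their own pace and stop on an object; FORCE is the grip in N (left out, the last holds). Time passes only in rows, so rows that do not move let the fingers close, or fill a call up. It gives the time, the measured TCP pose, the force, the opening and the grip force at its end, in the units of the state.
- observe(): the state, without advancing time (a new reading comes with each control period).
- grab_frame(name): name is "scene" or "side" or "wrist"; returns (picture, depth): 400x640x3 uint8, blue, green, red; 400x640 float32, m along the optical axis (not along the pixel's ray), 0 where there is no reading.
- camera_model(name): a dict with "camera_matrix" (3x3 intrinsics, pixels), "camera_from_world" (4x4, takes a point from world to camera coordinates). Camera axes: x right, y up, looking along -z (the intrinsics and any distortion apply to the point x, -y, -z); pixel columns grow to the right and rows downward; lengths in m; the calibration is good to about 2 mm. A picture is of the moment at which its call begins: read the wrist's pose just before it. camera_model takes no time and is no camera call; for the wrist camera it gives the pose at the moment of the call.
- finish_job(): hands the job in; it is judged then, once.
The state is a dict: "clock": time; "joint_positions": joint angles; "qvel": joint speeds; "joint_efforts": joint torques, N m; "tool_pos": TCP position; "eef_rot": TCP orientation; "contact_force": force on the tool from outside, world axes, zero at the start; "wrist_torque": the same for the moment, N m; "gripper_width": finger opening in m; "grasp_force": force on a finger pad.
Only numpy, scipy, OpenCV 4.12 (cv2) and the standard library are available. Lean on these libraries where they do the work, as an engineer would, in place of code of your own. Each camera call takes 0.05 s, during which the arm holds its last target. There are 200 camera calls.

## Working session

There is one attempt and no reset: what is moved stays moved. The work goes in short steps, Python scripts to look and compute and a shell command to move; the robot and the scene stay as the last step left them, time stands still between calls to the robot, and variables do not carry over. Pictures are saved under pics/ and viewed, at most 10 in all, crops included, and the job is handed in when it is done.

```bash
ls; mkdir -p pics; python3 - <<'E'
from cell import *
import cv2,numpy as np
for n in ["scene","side"]:
    im,d=grab_frame(n); cv2.imwrite(f"pics/{n}0.png",im); np.save(f"pics/{n}0.npy",d)
    m=camera_model(n); np.savez(f"pics/{n}_cam.npz",**{k:np.array(v) for k,v in m.items() if k in("camera_matrix","camera_from_world")}); print(m)
print(observe())
E
```

```text
pics
{'camera_matrix': array([[399.58478759,   0.        , 318.09270175],
       [  0.        , 399.58478759, 199.10594346],
       [  0.        ,   0.        ,   1.        ]]), 'camera_from_world': array([[-0.02017613,  0.99964997, -0.01711302,  0.12203527],
       [-0.53462268,  0.00367659,  0.84508288,  0.22485894],
       [ 0.84485   ,  0.02619951,  0.53436137, -1.61695842],
       [ 0.        ,  0.        ,  0.        ,  1.        ]])}
{'camera_matrix': array([[401.23020538,   0.        , 315.37620352],
       [  0.        , 401.23020538, 202.0171939 ],
       [  0.        ,   0.        ,   1.        ]]), 'camera_from_world': array([[-0.9398749 , -0.34149505,  0.00403808,  0.49568539],
       [ 0.17506466, -0.47159958,  0.8642605 , -0.23809385],
       [-0.29323633,  0.81300367,  0.50302832, -0.97963736],
       [ 0.        ,  0.        ,  0.        ,  1.        ]])}
{'clock': 0.1, 'joint_positions': array([-1.24699926e+00,  2.76489834e-01,  1.50594003e+00, -2.13457345e-05,
        1.36074532e+00, -1.21012561e-01]), 'qvel': array([ 0.00117111, -0.00088502, -0.00272975,  0.0003547 ,  0.00033015,
        0.00221536]), 'joint_efforts': array([ 1.24212711e-03, -4.05456769e+01, -2.37779510e+01,  7.03972508e-02,
        2.99695472e-02, -4.00994566e-05]), 'tool_pos': array([ 0.24723596, -0.51858131,  0.20474167]), 'eef_rot': array([-3.14001917e+00, -1.70322315e-04,  4.44813958e-01]), 'contact_force': array([-0.45874271,  0.60141054, -0.52313374]), 'wrist_torque': array([0.0457113 , 0.03397233, 0.00435564]), 'grasp_force': 0.0, 'gripper_width': 0.09406397553540273}
```

View pics/scene0.png

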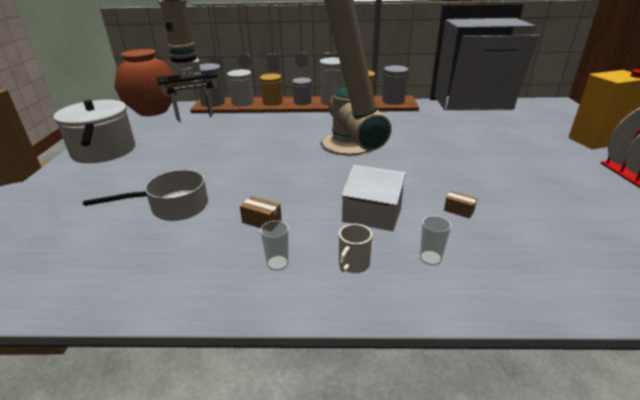

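View pics/side0.png

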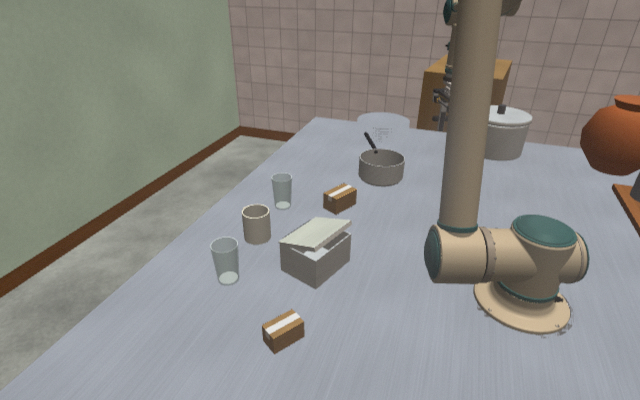

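Scene: the large carton is at about (261,212), the small one at (461,204) and the tin at (374,195), with its lid rising towards the robot. The mug is at (355,247) and the tumblers at (275,245) and (434,240). Next I'll measure from the point clouds.

```bash
cat > h.py <<'E'
import numpy as np,cv2
def cloud(d,m):
    K=np.array(m["camera_matrix"]);T=np.linalg.inv(np.array(m["camera_from_world"]))
    v,u=np.indices(d.shape); x=(u-K[0,2])/K[0,0]*d; y=(v-K[1,2])/K[1,1]*d
    P=np.stack([x,-y,-d,np.ones_like(d)],-1)@T.T
    P=P[...,:3]; P[d<=0]=np.nan
    return P
def top(P,c,r,z0,z1):
    Q=P.reshape(-1,3); Q=Q[np.isfinite(Q[:,0])]
    Q=Q[(np.hypot(Q[:,0]-c[0],Q[:,1]-c[1])<r)&(Q[:,2]>z0)&(Q[:,2]<z1)]
    if len(Q)<5: return None
    R=cv2.minAreaRect((Q[:,:2]*1000).astype(np.float32))
    return len(Q),np.round(np.median(Q[:,2]),4),R
E
python3 - <<'E'
from h import *
pix={"scene":{"L":(258,206),"S":(461,197),"mug":(355,230),"ta":(275,226),"tb":(434,221),"pan":(177,178),"lid":(374,184)},
"side":{"L":(340,190),"S":(283,322),"lid":(317,232)}}
for n in pix:
    P=cloud(np.load(f"pics/{n}0.npy"),np.load(f"pics/{n}_cam.npz"))
    for k,(u,v) in pix[n].items():
        c=P[v,u]; print(n,k,np.round(c,3))
        if k=="L": print(top(P,c,.09,.05,.07))
        if k=="S": print(top(P,c,.07,.04,.056))
        if k in("mug","ta","tb"):
            print(top(P,c,.08,.08,.12))
    if 1:
        u,v=pix[n]["lid"]; c=P[v,u]
        Q=P.reshape(-1,3);Q=Q[np.isfinite(Q[:,0])];Q=Q[(np.hypot(*(Q[:,:2]-c[:2]).T)<.12)&(Q[:,2]>.1)]
        # ransac-ish plane
        A=np.c_[Q[:,:2],np.ones(len(Q))];w=np.ones(len(Q),bool)
        for _ in range(10):
            s=np.linalg.lstsq(A[w],Q[w,2],rcond=None)[0];w=abs(A@s-Q[:,2])<.005
        print("plane",s,w.sum(),"angle",np.arctan(np.hypot(s[0],s[1])),"yaw",np.arctan2(s[1],s[0]))
        R=cv2.minAreaRect((Q[w][:,:2]*1000).astype(np.float32));print(R,cv2.boxPoints(R),Q[w][:,2].min(),Q[w][:,2].max())
E
```

```text
scene L [ 0.552 -0.279  0.061]
(522, np.float64(0.0601), ((544.7758178710938, -275.6924743652344), (103.31922149658203, 63.04263687133789), 64.4488754272461))
scene S [0.489 0.307 0.049]
(303, np.float64(0.0483), ((493.6256408691406, 307.3961486816406), (78.23958587646484, 52.52652359008789), 58.09578323364258))
scene mug [ 0.683 -0.015  0.075]
(351, np.float64(0.0885), ((721.6749877929688, -16.360706329345703), (80.03773498535156, 78.88973999023438), 8.363426208496094))
scene ta [ 0.695 -0.213  0.096]
(558, np.float64(0.0979), ((725.1821899414062, -209.3628387451172), (68.6522445678711, 65.01907348632812), 1.7311134338378906))
scene tb [0.674 0.181 0.095]
(588, np.float64(0.0977), ((706.2324829101562, 178.1866455078125), (66.30482482910156, 67.59463500976562), 88.66482543945312))
scene pan [ 0.382 -0.565  0.058]
scene lid [0.519 0.047 0.112]
plane [-0.28757733  0.09722887  0.25598704] 1457 angle 0.2947279336366187 yaw 2.81556143482923
((509.4377746582031, 48.45113754272461), (154.8285369873047, 109.04121398925781), 71.56761169433594) [[433.23694   -7.75296 ]
 [536.6841   -42.230198]
 [585.6386   104.655235]
 [482.19147  139.13248 ]] 0.10000165931627769 0.13315504043559157
side L [ 0.542 -0.28   0.059]
(331, np.float64(0.0584), ((539.1538696289062, -275.634521484375), (106.79773712158203, 62.17082214355469), 64.20863342285156))
side S [0.491 0.303 0.046]
(707, np.float64(0.0474), ((488.8987121582031, 308.60333251953125), (80.31520080566406, 49.33241271972656), 57.14945602416992))
side lid [0.504 0.054 0.114]
plane [-0.28075726  0.09301693  0.25060223] 1040 angle 0.28756672845811937 yaw 2.8216666246996094
((501.03814697265625, 50.860748291015625), (158.08680725097656, 101.23992156982422), 71.65235900878906) [[428.11005   -8.230171]
 [524.20337  -40.098656]
 [573.96625  109.95167 ]
 [477.87292  141.82016 ]] 0.10002963191553349 0.131060241728025
```

```bash
cat >> h.py <<'E'
def delta(x,y,z,yaw_deg,o=None):
    """tool-axis shift in cm (in frame as it will stand AFTER the turn) and turn"""
    from cell import observe
    from scipy.spatial.transform import Rotation as Ro
    o=o or observe(); R0=Ro.from_euler('xyz',o["eef_rot"]); R1=Ro.from_euler('xyz',[180,0,yaw_deg],degrees=True)
    print("turn first",np.round((R0.inv()*R1).as_rotvec(degrees=True),2),"then shift cm",np.round(R1.inv().apply(np.array([x,y,z])-o["tool_pos"])*100,2))
    print("pos",np.round(o["tool_pos"],4),"rpy",np.round(np.degrees(o["eef_rot"]),2),"F",np.round(o["contact_force"],1),"w",round(o["gripper_width"],4),"gf",round(o["grasp_force"],1),"t",o["clock"])
E
python3 -m handwheel '[[[255,0,0,0,0,0,-7.7],[255,0,0,0,0,0,-7.7],[255,0,0,0,0,0,-7.7],[255,0,0,0,0,0,-7.7],[255,0,0,0,0,0,-7.7]]]' 20
python3 -m handwheel '[[[255,2,0,0,0,0,-7.6],[255,4,0,0,0,0,0],[255,4,0,0,0,0,0],[255,4,0,0,0,0,0],[255,4,0,0,0,0,0]]]'
python3 -m handwheel '[[[255,4,0,0,0,0,0],[255,4,0,0,0,0,0],[255,4,0,0,0,0,0],[255,4,0,0,0,0,0],[255,4,0,0,0,0,0]]]'
python3 -m handwheel '[[[255,4,0,0,0,0,0],[255,4,0,0,0,0,0],[255,4,0,0,0,0,0],[255,3,0.5,0,0,0,0],[255,0,0,0,0,0,0]]]'
python3 -c "
from h import *
delta(.466,.062,.145,71.6)"
```

```text
clock: 0.6
tool_pos: [0.2473, -0.5187, 0.2049]
eef_rot: [-3.141, -0.001, 1.122]
contact_force: [0.3, -0.4, 0.2]
gripper_width: 0.0574
grasp_force: 0.0
clock: 1.1
tool_pos: [0.3068, -0.3476, 0.205]
eef_rot: [-3.141, -0.001, 1.249]
contact_force: [-0.1, -0.2, 0.4]
gripper_width: 0.0176
grasp_force: 0.0
clock: 1.6
tool_pos: [0.3699, -0.1579, 0.2053]
eef_rot: [-3.142, -0.0, 1.249]
contact_force: [0.6, -0.1, -0.3]
gripper_width: 0.0005
grasp_force: 0.0
clock: 2.1
tool_pos: [0.4229, -0.0159, 0.2052]
eef_rot: [-3.142, -0.001, 1.254]
contact_force: [-0.1, -1.0, 0.6]
gripper_width: 0.0006
grasp_force: 0.0
turn first [-0.   -0.08  0.26] then shift cm [8.76 1.63 6.02]
pos [ 0.4229 -0.0159  0.2052] rpy [-1.800e+02 -8.000e-02  7.186e+01] F [-0.1 -1.   0.6] w 0.0006 gf 0.0 t 2.1
```

```bash

python3 -m handwheel '[[[255,4,0.8,0,0,0,0],[255,4,0.8,1,0,0,0],[255,0.8,0,2,0,0,0],[255,0,0,2.5,0,0,0],[255,0,0,0.5,0,0,0]]]'
python3 -m handwheel '[[[255,0,0,1,0,0,0],[255,0,0,1,0,0,0],[255,0,0,1,0,0,0],[255,0,0,0.7,0,0,0],[255,0,0,0.5,0,0,0]]]'
python3 -m handwheel '[[[255,0,0,0.3,0,0,0],[255,0,0,0.3,0,0,0],[255,0,0,0.2,0,0,0],[255,0,0,0.1,0,0,0],[255,0,0,0,0,0,0]]]'
```

```text
clock: 2.6
tool_pos: [0.4626, 0.0591, 0.1428]
eef_rot: [-3.136, 0.003, 1.25]
contact_force: [-0.0, 0.1, -0.4]
gripper_width: 0.0002
grasp_force: 0.0
clock: 3.1
tool_pos: [0.4647, 0.0595, 0.103]
eef_rot: [-3.141, 0.0, 1.249]
contact_force: [0.2, -0.2, 0.5]
gripper_width: 0.0008
grasp_force: 0.6
clock: 3.6
tool_pos: [0.4654, 0.0596, 0.0945]
eef_rot: [3.141, -0.0, 1.249]
contact_force: [-0.0, -0.1, -0.1]
gripper_width: 0.0008
grasp_force: 0.0
```

```bash

python3 -m handwheel '[[[255,0,0,0.1,0,0,0],[255,0,0,0.1,0,0,0],[255,0,0,0.1,0,0,0],[255,0,0,0.1,0,0,0],[255,0,0,0.0,0,0,0]]]'
python3 - <<'E'
from cell import *
import cv2
im,d=grab_frame("side"); cv2.imwrite("pics/side1.png",cv2.resize(im[180:320,220:420],None,fx=3,fy=3,interpolation=cv2.INTER_CUBIC))
E
```

```text
clock: 4.1
tool_pos: [0.4657, 0.0597, 0.0938]
eef_rot: [3.139, -0.001, 1.25]
contact_force: [-5.7, -0.7, 23.9]
gripper_width: 0.0003
grasp_force: 11.9
```

View pics/side1.png

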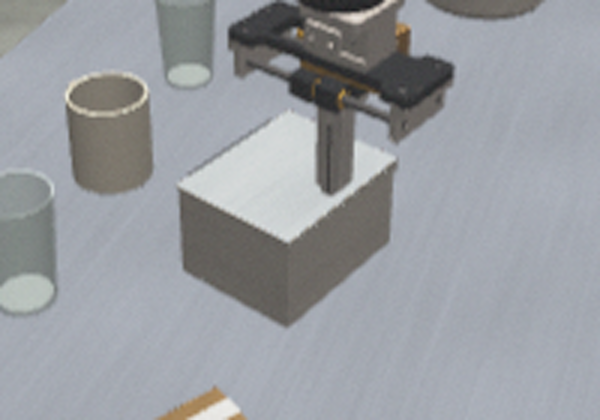

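The picture shows the lid flat on the tin, corners at (180,185), (290,110), (395,160) and (290,242). The 24 N reading at z = 0.094 agrees that it is shut. Next I'll lift and go to the large carton.

```bash

python3 -m handwheel '[[[255,0,0,-1,0,0,0],[255,0,0,-3,0,0,0],[255,0,0,-4,0,0,0],[0,-2,1,-3,0,0,0],[0,-4,2.4,0,0,0,0]]]'
python3 -m handwheel '[[[0,-4,2.4,0,0,0,0],[0,-4,2.4,0,0,0,0],[0,-4,2.4,0,0,0,0],[0,-4,2.4,0,0,0,0],[0,-4,2.4,0,0,0,0]]]'
python3 -m handwheel '[[[0,-3.4,2.5,0,0,0,0],[0,0,0,0,0,0,7.2],[0,0,0,0,0,0,0],[0,0,0,0,0,0,0],[0,0,0,0,0,0,0]]]'
python3 - <<'E'
from cell import *
from h import *
for n,uv in (("scene",(374,187)),("side",(310,240))):
    im,d=grab_frame(n); P=cloud(d,camera_model(n)); c=P[uv[1],uv[0]]; print(n,c,top(P,(.51,.048),.11,.086,.102))
import time
m=camera_model("wrist"); im,d=grab_frame("wrist"); cv2.imwrite("pics/w1.png",im); P=cloud(d,m)
print(top(P,(.543,-.276),.09,.05,.07)); np.save("pics/w1P.npy",P)
delta(.543,-.2757,.12,64.4)
E
```

```text
clock: 4.65
tool_pos: [0.4812, -0.007, 0.2052]
eef_rot: [3.132, -0.003, 1.254]
contact_force: [1.3, -0.1, 0.4]
gripper_width: 0.013
grasp_force: 0.0
clock: 5.15
tool_pos: [0.5294, -0.2378, 0.2006]
eef_rot: [3.141, -0.0, 1.249]
contact_force: [0.5, -0.3, 0.4]
gripper_width: 0.0528
grasp_force: 0.0
clock: 5.65
tool_pos: [0.5418, -0.2749, 0.2006]
eef_rot: [-3.142, -0.0, 1.126]
contact_force: [0.0, 0.4, 0.9]
gripper_width: 0.0926
grasp_force: 0.0
scene [0.50747973 0.04878476 0.09547698] (1390, np.float64(0.0944), ((516.3802490234375, 46.70439910888672), (154.62451171875, 137.09716796875), 70.4912338256836))
side [0.51903495 0.06462567 0.09249364] (1818, np.float64(0.093), ((510.9684753417969, 47.405784606933594), (158.5894317626953, 130.87472534179688), 71.47016143798828))
(6894, np.float64(0.0595), ((543.4024658203125, -277.4794921875), (101.08256530761719, 59.98093032836914), 64.33770751953125))
turn first [0.03 0.01 0.09] then shift cm [-0.02  0.12  8.08]
pos [ 0.542  -0.275   0.2008] rpy [1.7997e+02 1.0000e-02 6.4490e+01] F [-0.4 -0.7 -0.9] w 0.0938 gf 0.0 t 5.8
```

View pics/w1.png

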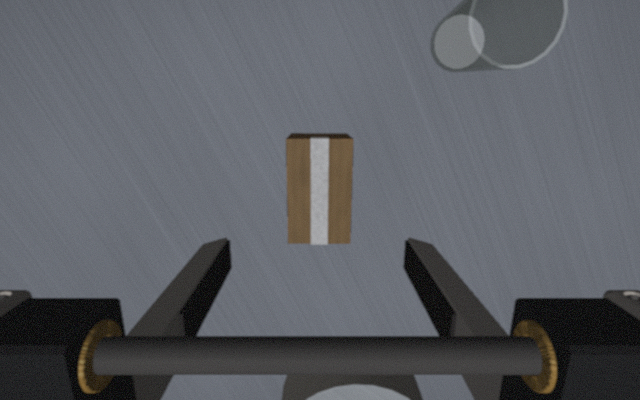

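The wrist view shows the large carton square between the fingers at (319,190), and its measured size of 101 x 60 mm matches. I'll go down and grip.

```bash

python3 -m handwheel '[[[0,-0.2,0.2,3,0,0,0],[0,0,0,4,0,0,0],[0,0,0,4,0,0,0],[0,0,0,4,0,0,0],[0,0,0,2.6,0,0,0]]]' 20
python3 -m handwheel '[[[0,0,0,0.8,0,0,0],[0,0,0,0.2,0,0,0],[130,0,0,0,0,0,0],[130,0,0,0,0,0,0],[130,0,0,0,0,0,0]]]' 20
python3 -m handwheel '[[[255,0,0,0,0,0,0],[255,0,0,0,0,0,0],[255,0,0,0,0,0,0],[255,0,0,0,0,0,0],[255,0,0,0,0,0,0]]]' 20
```

```text
clock: 6.3
tool_pos: [0.5416, -0.2771, 0.0221]
eef_rot: [-3.139, -0.0, 1.125]
contact_force: [0.5, 0.6, -0.6]
gripper_width: 0.0942
grasp_force: 0.0
clock: 6.8
tool_pos: [0.5439, -0.2791, 0.0161]
eef_rot: [3.139, 0.0, 1.124]
contact_force: [-0.7, 0.2, 0.2]
gripper_width: 0.0737
grasp_force: 0.0
clock: 7.3
tool_pos: [0.5427, -0.2785, 0.0152]
eef_rot: [-3.142, 0.0, 1.124]
contact_force: [-2.5, 0.8, 5.9]
gripper_width: 0.0597
grasp_force: 20.0
```

```bash

python3 -m handwheel '[[[255,0,0,-1,0,0,0],[255,0,0,-3,0,0,0],[255,0,0,-4,0,0,0],[255,0,0,-4,0,0,0],[255,0,0,-3,0,0,0]]]'
python3 - <<'E'
from cell import *
from h import *
a=np.radians(-18.4); ex=np.array([np.cos(a),np.sin(a)]); ey=np.array([-ex[1],ex[0]])
P=np.load("pics/w1P.npy").reshape(-1,3);print("w lid pts",top(P,(.51,.048),.11,.08,.102))
for n in("scene","side"):
    K=camera_model(n); im,d=grab_frame(n); P=cloud(d,K); Q=P.reshape(-1,3)
    Q=Q[np.isfinite(Q[:,0])&(np.hypot(Q[:,0]-.51,Q[:,1]-.048)<.11)]
    med=np.median(Q[(Q[:,2]>.086)&(Q[:,2]<.102)][:,2]); Q=Q[abs(Q[:,2]-med)<.004]
    A=np.c_[Q[:,:2],np.ones(len(Q))]; s=np.linalg.lstsq(A,Q[:,2],rcond=None)[0]
    u=Q[:,:2]@ex; v=Q[:,:2]@ey
    # extents: median edge over strips
    def ext(p,q):
        b=np.digitize(q,np.linspace(*np.percentile(q,[10,90]),12)); lo=np.median([p[b==i].min() for i in range(1,12)]); hi=np.median([p[b==i].max() for i in range(1,12)]); return lo,hi
    U=ext(u,v);V=ext(v,u); c=ex*sum(U)/2+ey*sum(V)/2
    R=cv2.minAreaRect((Q[:,:2]*1000).astype(np.float32))
    print(n,med,"sizes",U[1]-U[0],V[1]-V[0],"centre",c,"tilt",s[:2],"R",R)
    if n=="scene": print(np.linalg.inv(K["camera_from_world"])[:3,3])
delta(.51,.048,.165,71.6)
E
```

```text
clock: 7.8
tool_pos: [0.5435, -0.2788, 0.167]
eef_rot: [3.139, 0.0, 1.124]
contact_force: [0.0, -0.2, -3.3]
gripper_width: 0.0599
grasp_force: 20.0
w lid pts None
scene 0.0944024957858744 sizes 0.12930286909098676 0.15256310881163318 centre [0.51481428 0.04715783] tilt [-0.00381321  0.00253223] R ((514.6450805664062, 46.936424255371094), (153.9779815673828, 135.20504760742188), 70.98768615722656)
[ 1.4887642  -0.08045575  0.67610406]
side 0.09302068639077155 sizes 0.12898481999049838 0.1548161923273363 centre [0.51098742 0.04822203] tilt [ 0.00031972 -0.00092719] R ((510.991943359375, 47.47821807861328), (159.71731567382812, 131.4044189453125), 71.27623748779297)
turn first [ 0.58  0.11 -7.21] then shift cm [ 30.02 -13.75   0.44]
pos [ 0.5457 -0.2803  0.1694] rpy [1.7941e+02 8.0000e-02 6.4390e+01] F [ 0.6 -1.  -1.7] w 0.0602 gf 20.0 t 7.9
```

```bash

python3 -m handwheel '[[[255,0,0,-2,0,0,0],[255,0,0,-4,0,0,-3.6],[255,0,0,-2,0,0,-3.6],[255,2,-1,0,0,0,0],[255,3.5,-1.6,0,0,0,0]]]'
python3 -m handwheel '[[[255,3.5,-1.6,0,0,0,0],[255,3.5,-1.6,0,0,0,0],[255,3.5,-1.6,0,0,0,0],[255,3.5,-1.6,0,0,0,0],[255,3.5,-1.6,0,0,0,0]]]'
python3 -m handwheel '[[[255,3.5,-1.6,0,0,0,0],[255,2.5,-1.2,0,0,0,0],[255,1,-0.4,0,0,0,0],[255,0,0,0,0,0,0],[255,0,0,0,0,0,0]]]'
cat > lid.py <<'E'
from cell import *
from h import *
import sys
m=camera_model("wrist"); im,d=grab_frame("wrist"); cv2.imwrite(f"pics/{sys.argv[1]}.png",im); P=cloud(d,m); np.save(f"pics/{sys.argv[1]}P.npy",P)
a=np.radians(-18.4); ex=np.array([np.cos(a),np.sin(a)]); ey=np.array([-ex[1],ex[0]])
Q=P.reshape(-1,3);Q=Q[np.isfinite(Q[:,0])&(np.hypot(Q[:,0]-.51,Q[:,1]-.048)<.12)&(abs(Q[:,2]-.094)<.008)]
print(len(Q),np.median(Q[:,2])); u=Q[:,:2]@ex; v=Q[:,:2]@ey
print("u",np.percentile(u,[0,1,99,100]),"v",np.percentile(v,[0,1,99,100]),"expected c",np.array([.511,.0475])@ex,np.array([.511,.0475])@ey)
print(cv2.minAreaRect((Q[:,:2]*1000).astype(np.float32)))
delta(.511,.0475,.25,71.6)
E
python3 lid.py w2
```

```text
clock: 8.4
tool_pos: [0.535, -0.2184, 0.2422]
eef_rot: [-3.139, 0.0, 1.246]
contact_force: [1.3, 1.7, -3.3]
gripper_width: 0.06
grasp_force: 20.0
clock: 8.9
tool_pos: [0.5126, -0.0241, 0.2417]
eef_rot: [-3.137, 0.0, 1.249]
contact_force: [0.8, 0.3, -3.5]
gripper_width: 0.0596
grasp_force: 20.0
clock: 9.4
tool_pos: [0.5062, 0.0492, 0.2433]
eef_rot: [-3.14, 0.002, 1.249]
contact_force: [-0.6, -0.2, -2.1]
gripper_width: 0.06
grasp_force: 20.0
7040 0.09338775637647634
u [0.40909544 0.41094726 0.537007   0.53921926] v [0.21852549 0.22858662 0.28121681 0.2820766 ] expected c 0.46988231269535036 0.20636826843308295
((529.01318359375, 88.24313354492188), (62.543434143066406, 130.0897979736328), 70.781005859375)
turn first [-0.05  0.08 -0.06] then shift cm [ 0.02  0.46 -0.64]
pos [0.5065 0.0487 0.2436] rpy [-1.7995e+02  8.0000e-02  7.1540e+01] F [ 0.2  0.2 -3.1] w 0.0597 gf 20.0 t 9.45
```

View pics/w2.png

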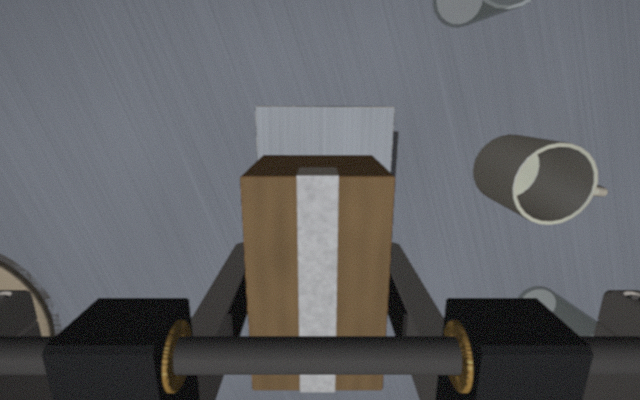

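```bash
cat > rel.py <<'E'
from h import *
import sys
from cell import camera_model
im=cv2.imread(f"pics/{sys.argv[1]}.png"); P=np.load(f"pics/{sys.argv[1]}P.npy")
a=np.radians(-18.4); ex=np.array([np.cos(a),np.sin(a)]); ey=np.array([-ex[1],ex[0]]); B=np.c_[ex,ey]
m=camera_model("wrist"); K=m["camera_matrix"]; T=np.linalg.inv(m["camera_from_world"])
def ray(u,v,z):
    r=T[:3,:3]@[(u-K[0,2])/K[0,0],-(v-K[1,2])/K[1,1],-1]; o=T[:3,3]; p=o+r*(z-o[2])/r[2]; return np.round(p[:2]@B,4)
g=cv2.cvtColor(im,cv2.COLOR_BGR2GRAY).astype(float)
def cross(line,lo,hi): # strongest edge subpixel-ish
    dd=np.abs(np.diff(cv2.GaussianBlur(line.reshape(-1,1),(1,3),0).ravel()))[lo:hi]; return lo+dd.argmax()+1.0
for v in (115,125,135,145):
    l=cross(g[v-2:v+3].mean(0),240,275); r=cross(g[v-2:v+3].mean(0),375,400)
    print(v,l,r,ray(l-.5,v,.094),ray(r-.5,v,.094))
for u in (270,310,350,380):
    t=cross(g[:,u-2:u+3].mean(1),90,125); print("top",u,t,ray(u,t-.5,.094))
for p in [(319,200),(319,300),(270,250)]: print("carton z",P[p[1],p[0]])
for v in (190,210,230): print(v,P[v,270,2], "x extents", [ray(k-.5,v,P[v,270,2]) for k in (cross(g[v-2:v+3].mean(0),235,260),cross(g[v-2:v+3].mean(0),375,405))])
E
python3 rel.py w2
```

```text
115 256.0 394.0 [0.4105 0.2741] [0.5335 0.274 ]
125 256.0 393.0 [0.4101 0.2654] [0.5331 0.2652]
135 257.0 393.0 [0.4106 0.2566] [0.5336 0.2564]
145 257.0 393.0 [0.4102 0.2476] [0.5341 0.2474]
top 270 107.0 [0.4237 0.2814]
top 310 107.0 [0.4592 0.2814]
top 350 107.0 [0.4946 0.2813]
top 380 107.0 [0.5211 0.2813]
carton z [0.52030614 0.08881118 0.28801031]
carton z [0.50666319 0.04768454 0.28842433]
carton z [0.49487374 0.07509471 0.2876559 ]
190 0.28741843368444364 x extents [array([0.4353, 0.252 ]), array([0.4957, 0.2519])]
210 nan x extents [array([nan, nan]), array([nan, nan])]
230 0.2880973811220104 x extents [array([0.4353, 0.2358]), array([0.4953, 0.2358])]
```

```bash

python3 -m handwheel '[[[255,-0.3,0.6,2,0,0,0],[255,0,0,4,0,0,0],[255,0,0,4,0,0,0],[255,0,0,2,0,0,0],[255,0,0,0.7,0,0,0]]]'
python3 -m handwheel '[[[255,0,0,0,0,0,0],[255,0,0,0.2,0,0,0],[255,0,0,0.2,0,0,0],[255,0,0,0,0,0,0],[255,0,0,0,0,0,0]]]'
python3 -c "
from h import *
delta(.5135,.045,.109,71.6)"
```

```text
clock: 9.95
tool_pos: [0.5097, 0.0436, 0.1147]
eef_rot: [-3.137, 0.002, 1.247]
contact_force: [-1.2, 0.1, -2.1]
gripper_width: 0.0603
grasp_force: 20.0
clock: 10.45
tool_pos: [0.5119, 0.045, 0.1141]
eef_rot: [3.14, -0.0, 1.25]
contact_force: [-0.8, -0.0, -3.0]
gripper_width: 0.0595
grasp_force: 20.0
turn first [ 0.08 -0.02 -0.01] then shift cm [0.05 0.15 0.51]
pos [0.5119 0.045  0.1141] rpy [ 1.7992e+02 -2.0000e-02  7.1590e+01] F [-0.8 -0.  -3. ] w 0.0595 gf 20.0 t 10.45
```

```bash

python3 -m handwheel '[[[255,0,0.05,0.15,0,0,0],[255,0,0,0.15,0,0,0],[255,0,0,0.1,0,0,0],[255,0,0,0,0,0,0],[255,0,0,0,0,0,0]]]'
python3 -m handwheel '[[[255,0,0,0.05,0,0,0],[255,0,0,0.0,0,0,0],[255,0,0,0.05,0,0,0],[255,0,0,0,0,0,0],[255,0,0,0,0,0,0]]]'
```

```text
clock: 10.95
tool_pos: [0.5119, 0.0448, 0.1094]
eef_rot: [-3.142, 0.0, 1.249]
contact_force: [-0.1, -0.2, -2.4]
gripper_width: 0.0601
grasp_force: 20.0
clock: 11.45
tool_pos: [0.5121, 0.0448, 0.1092]
eef_rot: [3.141, -0.0, 1.249]
contact_force: [-1.3, 0.1, 6.3]
gripper_width: 0.0598
grasp_force: 20.0
```

Contact at 6 N. I'll let go slowly, lift straight up and check.

```bash

python3 -m handwheel '[[[85,0,0,0,0,0,0],[80,0,0,0,0,0,0],[60,0,0,0,0,0,0],[30,0,0,0,0,0,0],[0,0,0,0,0,0,0]]]' 
python3 -m handwheel '[[[0,0,0,0,0,0,0],[0,0,0,0,0,0,0],[0,0,0,-1,0,0,0],[0,0,0,-4,0,0,0],[0,0,0,-4,0,0,0]]]' 
python3 -m handwheel '[[[0,0,0,-4,0,0,0],[0,0,0,-2,0,0,0],[0,0,0,0,0,0,0],[0,0,0,0,0,0,0],[0,0,0,0,0,0,0]]]' 
cat > chk.py <<'E'
from cell import *
from h import *
import sys
m=camera_model("wrist"); im,d=grab_frame("wrist"); cv2.imwrite(f"pics/{sys.argv[1]}.png",im); P=cloud(d,m); np.save(f"pics/{sys.argv[1]}P.npy",P)
print(top(P,(.512,.045),.12,.085,.1)); print(top(P,(.512,.045),.09,.146,.162)); print(top(P,(.512,.045),.09,.19,.21))
delta(.490,.308,.25,57.7)
E
python3 chk.py w3
```

```text
clock: 11.95
tool_pos: [0.512, 0.0448, 0.1083]
eef_rot: [-3.142, 0.0, 1.249]
contact_force: [0.3, -0.3, -0.4]
gripper_width: 0.0844
grasp_force: 0.0
clock: 12.45
tool_pos: [0.5113, 0.0448, 0.1994]
eef_rot: [-3.14, 0.001, 1.249]
contact_force: [0.8, -0.6, 0.7]
gripper_width: 0.0941
grasp_force: 0.0
clock: 12.95
tool_pos: [0.5109, 0.0448, 0.2568]
eef_rot: [-3.139, 0.001, 1.249]
contact_force: [-1.1, -0.0, -0.0]
gripper_width: 0.0943
grasp_force: 0.0
(10952, np.float64(0.0934), ((514.2775268554688, 44.79564666748047), (154.07440185546875, 130.143310546875), 71.05988311767578))
(8709, np.float64(0.1535), ((512.8788452148438, 45.874481201171875), (100.98640441894531, 60.068824768066406), 71.58697509765625))
None
turn first [-0.19  0.08 13.88] then shift cm [ 21.13 -15.82   0.67]
pos [0.5109 0.0448 0.2567] rpy [-1.7981e+02  6.0000e-02  7.1580e+01] F [ 0.5  0.1 -1.1] w 0.0943 gf 0.0 t 13.0
```

View pics/w3.png

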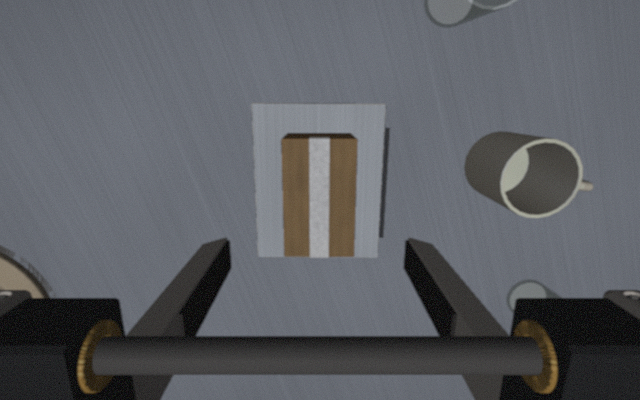

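The wrist view shows the carton at (319,195) centred on the lid (252–385), released, and within about 2 mm of the lid's centre. Next is the small carton.

```bash

python3 -m handwheel '[[[0,0,0,0,0,0,6.9],[0,0,0,0,0,0,7],[0,3,-2.2,0,0,0,0],[0,3.6,-2.7,0,0,0,0],[0,3.6,-2.7,0,0,0,0]]]' 
python3 -m handwheel '[[[0,3.6,-2.7,1,0,0,0],[0,3.6,-2.7,2,0,0,0],[0,3.7,-2.8,2,0,0,0],[0,0,0,0,0,0,0],[0,0,0,0,0,0,0]]]' 
python3 - <<'E'
from cell import *
from h import *
m=camera_model("wrist"); im,d=grab_frame("wrist"); cv2.imwrite("pics/w4.png",im); P=cloud(d,m)
r=top(P,(.49,.308),.08,.040,.056); print(r)
c=r[2][0]; w,h=r[2][1]; a=r[2][2] if w>h else r[2][2]-90
delta(c[0]/1000,c[1]/1000,.015,a)
E
```

```text
clock: 13.5
tool_pos: [0.5015, 0.1724, 0.2569]
eef_rot: [-3.14, 0.002, 1.005]
contact_force: [0.6, -0.4, 0.3]
gripper_width: 0.0938
grasp_force: 0.0
clock: 14.0
tool_pos: [0.4901, 0.3072, 0.2066]
eef_rot: [-3.14, 0.004, 1.009]
contact_force: [0.3, -0.7, 0.3]
gripper_width: 0.0941
grasp_force: 0.0
(3735, np.float64(0.0475), ((491.6778564453125, 305.89495849609375), (78.9279556274414, 45.86647033691406), 57.608402252197266))
turn first [-0.03  0.15  0.12] then shift cm [-1.000e-02  1.000e-01  1.926e+01]
pos [0.4909 0.3065 0.2076] rpy [-1.7997e+02  1.5000e-01  5.7730e+01] F [ 0.1 -0.6  0. ] w 0.0942 gf 0.0 t 14.05
```

View pics/w4.png

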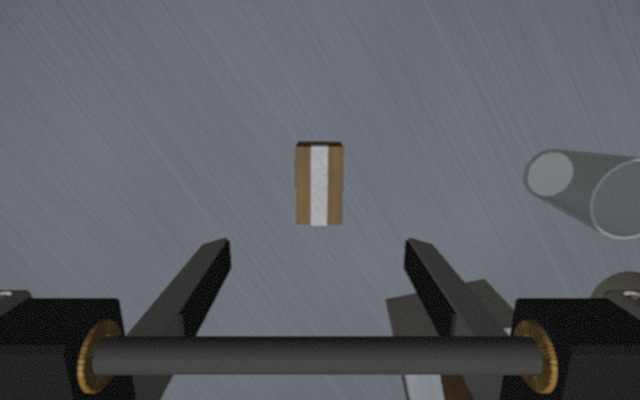

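The small carton is at (319,185), square between the fingers, measured at 79 x 46 mm. I'll go down and grip.

```bash

python3 -m handwheel '[[[0,0,0.1,3,0,0,0],[0,0,0,4,0,0,0],[0,0,0,4,0,0,0],[0,0,0,4,0,0,0],[0,0,0,3,0,0,0]]]' 
python3 -m handwheel '[[[0,0,0,1,0,0,0],[0,0,0,0.3,0,0,0],[150,0,0,0,0,0,0],[150,0,0,0,0,0,0],[150,0,0,0,0,0,0]]]' 15
python3 -m handwheel '[[[255,0,0,0,0,0,0],[255,0,0,0,0,0,0],[255,0,0,0,0,0,0],[255,0,0,0,0,0,0],[255,0,0,0,0,0,0]]]' 15
python3 -m handwheel '[[[255,0,0,0,0,0,0],[255,0,0,-1,0,0,0],[255,0,0,-3,0,0,0],[255,0,0,-4,0,0,0],[255,0,0,-5,0,0,0]]]' 
python3 -m handwheel '[[[255,0,0,-5,0,0,0],[255,0,0,-5,0,0,0],[255,0,0,-4,0,0,0],[255,0,0,0,0,0,-6.9],[255,0,0,0,0,0,-7]]]' 
python3 -c "
from h import *
delta(.5129,.0459,.29,71.6)"
```

```text
clock: 14.55
tool_pos: [0.4921, 0.3041, 0.0272]
eef_rot: [-3.142, 0.001, 1.004]
contact_force: [-0.3, 0.4, -0.6]
gripper_width: 0.094
grasp_force: 0.0
clock: 15.05
tool_pos: [0.4933, 0.307, 0.0173]
eef_rot: [3.14, -0.003, 1.007]
contact_force: [-0.4, -0.5, -0.4]
gripper_width: 0.0732
grasp_force: 0.0
clock: 15.55
tool_pos: [0.4919, 0.3068, 0.0158]
eef_rot: [-3.141, -0.0, 1.007]
contact_force: [-1.0, 0.5, 3.3]
gripper_width: 0.0454
grasp_force: 15.0
clock: 16.05
tool_pos: [0.4908, 0.3056, 0.1454]
eef_rot: [-3.14, 0.004, 1.007]
contact_force: [0.9, 0.3, -2.0]
gripper_width: 0.0458
grasp_force: 15.0
clock: 16.55
tool_pos: [0.4928, 0.3066, 0.2879]
eef_rot: [3.138, -0.002, 1.254]
contact_force: [-0.2, -0.1, -1.5]
gripper_width: 0.0458
grasp_force: 15.0
turn first [ 0.18 -0.13  0.26] then shift cm [-24.1   10.14  -0.21]
pos [0.4928 0.3066 0.2879] rpy [ 1.7982e+02 -1.3000e-01  7.1860e+01] F [-0.2 -0.1 -1.5] w 0.0458 gf 15.0 t 16.55
```

```bash

python3 -m handwheel '[[[255,-1.5,0.6,0,0,0,0],[255,-3.5,1.5,0,0,0,0],[255,-3.5,1.5,0,0,0,0],[255,-3.5,1.5,0,0,0,0],[255,-3.5,1.5,0,0,0,0]]]' 
python3 -m handwheel '[[[255,-3.5,1.5,0,0,0,0],[255,-3,1.2,0,0,0,0],[255,-1.5,0.6,0,0,0,0],[255,-0.5,0.2,0,0,0,0],[255,0,0,0,0,0,0]]]' 
python3 -m handwheel '[[[255,0,0,1.5,0,0,0],[255,0,0,1,0,0,0],[255,0,0,0,0,0,0],[255,0,0,0,0,0,0],[255,0,0,0,0,0,0]]]' 
python3 - <<'E'
from cell import *
from h import *
m=camera_model("wrist"); im,d=grab_frame("wrist"); cv2.imwrite("pics/w5.png",im); P=cloud(d,m); np.save("pics/w5P.npy",P)
print(top(P,(.512,.045),.09,.146,.162)); print(top(P,(.512,.045),.09,.27,.32))
delta(.5131,.0468,.1695,71.6)
E
```

```text
clock: 17.05
tool_pos: [0.505, 0.1359, 0.2853]
eef_rot: [-3.141, 0.002, 1.246]
contact_force: [-0.5, -0.1, -2.0]
gripper_width: 0.046
grasp_force: 15.0
clock: 17.55
tool_pos: [0.5116, 0.0459, 0.2854]
eef_rot: [-3.141, 0.0, 1.246]
contact_force: [0.3, 0.5, -1.5]
gripper_width: 0.0458
grasp_force: 15.0
clock: 18.05
tool_pos: [0.5124, 0.0474, 0.2611]
eef_rot: [3.141, -0.0, 1.25]
contact_force: [-0.2, -0.5, -1.3]
gripper_width: 0.0459
grasp_force: 15.0
(2808, np.float64(0.1535), ((524.12451171875, 79.59220886230469), (29.946231842041016, 59.99581527709961), 71.57563018798828))
(18396, np.float64(0.2929), ((514.1740112304688, 52.09019470214844), (67.61664581298828, 70.32070922851562), 71.34300231933594))
turn first [ 0.06 -0.01  0.01] then shift cm [-0.02  0.07  9.17]
pos [0.5125 0.0472 0.2612] rpy [ 1.7994e+02 -1.0000e-02  7.1610e+01] F [-1.4 -0.1 -2.2] w 0.0457 gf 15.0 t 18.1
```

View pics/w5.png

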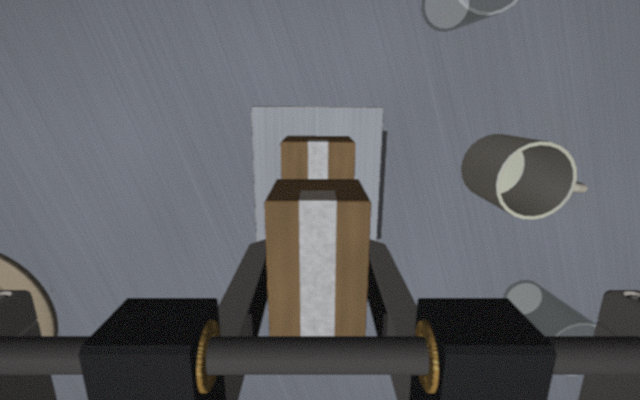

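The large carton lies square under the held one, in line at columns 282–355. The remaining correction is under 1 mm, so I'll lower.

```bash

python3 -m handwheel '[[[255,0,0.08,2,0,0,0],[255,0,0,3,0,0,0],[255,0,0,2.5,0,0,0],[255,0,0,1,0,0,0],[255,0,0,0.2,0,0,0]]]' 
python3 -m handwheel '[[[255,0,0,0.2,0,0,0],[255,0,0,0,0,0,0],[255,0,0,0,0,0,0],[255,0,0,0,0,0,0],[255,0,0,0,0,0,0]]]' 
python3 -c "
from h import *
delta(.5131,.0465,.1695,71.6)"
```

```text
clock: 18.6
tool_pos: [0.5125, 0.0468, 0.173]
eef_rot: [-3.14, 0.001, 1.249]
contact_force: [-0.2, -0.1, -1.9]
gripper_width: 0.0457
grasp_force: 15.0
clock: 19.1
tool_pos: [0.5132, 0.0467, 0.1722]
eef_rot: [3.141, -0.0, 1.249]
contact_force: [0.8, -0.5, -2.9]
gripper_width: 0.0458
grasp_force: 15.0
turn first [ 0.06 -0.01 -0.02] then shift cm [-0.02 -0.    0.27]
pos [0.5132 0.0467 0.1722] rpy [ 1.7994e+02 -1.0000e-02  7.1580e+01] F [ 0.8 -0.5 -2.9] w 0.0458 gf 15.0 t 19.1
```

```bash

python3 -m handwheel '[[[255,0,0,0.1,0,0,0],[255,0,0,0.1,0,0,0],[255,0,0,0.05,0,0,0],[255,0,0,0,0,0,0],[255,0,0,0,0,0,0]]]' 
python3 -m handwheel '[[[255,0,0,0.04,0,0,0],[255,0,0,0,0,0,0],[255,0,0,0,0,0,0],[255,0,0,0,0,0,0],[255,0,0,0,0,0,0]]]'
```

```text
clock: 19.6
tool_pos: [0.5129, 0.0467, 0.1697]
eef_rot: [3.141, -0.0, 1.249]
contact_force: [-1.0, -0.1, 5.3]
gripper_width: 0.0459
grasp_force: 15.0
clock: 20.1
tool_pos: [0.5129, 0.0467, 0.1697]
eef_rot: [3.141, -0.0, 1.249]
contact_force: [-1.9, -0.0, 7.2]
gripper_width: 0.046
grasp_force: 15.0
```

Seated. I'll release and withdraw upward.

```bash

python3 -m handwheel '[[[120,0,0,0,0,0,0],[110,0,0,0,0,0,0],[80,0,0,0,0,0,0],[40,0,0,0,0,0,0],[0,0,0,0,0,0,0]]]' 
python3 -m handwheel '[[[0,0,0,0,0,0,0],[0,0,0,0,0,0,0],[0,0,0,0,0,0,0],[0,0,0,-1,0,0,0],[0,0,0,-3,0,0,0]]]' 
python3 -m handwheel '[[[0,0,0,-4,0,0,0],[0,0,0,-4,0,0,0],[0,0,0,-3,0,0,0],[0,0,0,0,0,0,0],[0,0,0,0,0,0,0]]]' 
python3 chk.py w6
python3 - <<'E'
from h import *
P=np.load("pics/w6P.npy");print(top(P,(.512,.045),.09,.194,.21))
from cell import *
im,d=grab_frame("side"); cv2.imwrite("pics/side2.png",cv2.resize(im[150:320,200:440],None,fx=3,fy=3))
E
```

```text
clock: 20.6
tool_pos: [0.5129, 0.0467, 0.1685]
eef_rot: [-3.141, 0.0, 1.249]
contact_force: [0.4, 0.7, 0.3]
gripper_width: 0.0739
grasp_force: 0.0
clock: 21.1
tool_pos: [0.5109, 0.0467, 0.2073]
eef_rot: [-3.136, 0.002, 1.249]
contact_force: [1.2, -1.2, 0.5]
gripper_width: 0.0938
grasp_force: 0.0
clock: 21.6
tool_pos: [0.513, 0.0467, 0.3194]
eef_rot: [3.14, -0.0, 1.249]
contact_force: [-0.4, -0.8, 0.1]
gripper_width: 0.0938
grasp_force: 0.0
(8192, np.float64(0.0934), ((514.436767578125, 45.08350372314453), (153.29022216796875, 130.1049346923828), 71.37610626220703))
(1426, np.float64(0.1534), ((513.2611083984375, 46.405548095703125), (99.73261260986328, 60.02300262451172), 71.53216552734375))
(4785, np.float64(0.2015), ((513.212158203125, 45.75555419921875), (78.65086364746094, 46.026763916015625), 71.45772552490234))
turn first [-0.06  0.03 13.89] then shift cm [ 20.89 -15.85   6.82]
pos [0.5123 0.0467 0.3182] rpy [-1.7994e+02  2.0000e-02  7.1590e+01] F [-0.3 -0.9 -0.4] w 0.0941 gf 0.0 t 21.65
(4735, np.float64(0.2015), ((513.212158203125, 45.75555419921875), (78.65086364746094, 46.026763916015625), 71.45772552490234))
```

View pics/side2.png

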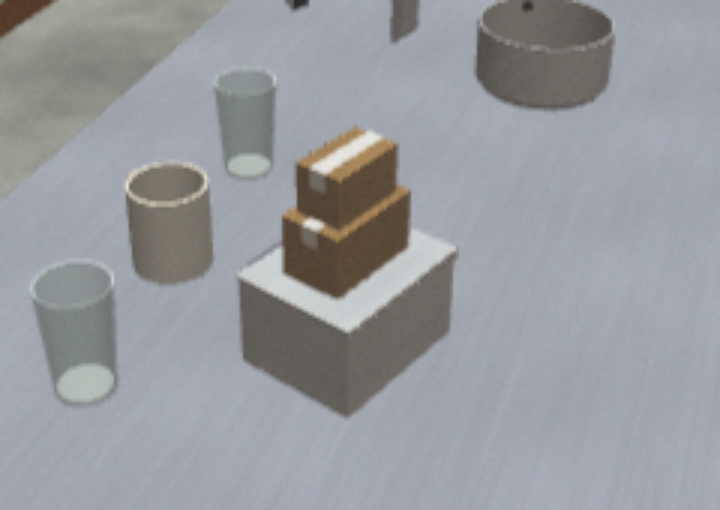

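The picture shows the column square on the shut lid: small carton at (347,175) on large at (345,240). The gripper is clear and the bystanders stand untouched. I'm handing in.

```bash
python3 -c "
from cell import *
print(finish_job())"
```

```text
the job is handed in; nothing more can be done
None
```

I handed the job in at about 22 s: the lid is shut, the two cartons are stacked on it square and centred to within about 2 mm by the wrist camera, and the mug, tumblers and saucepan look untouched; the hand-in call gave no verdict.

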